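# Unlock the strap gauge and close its fence

### The arm

A 6-joint arm with a two-finger parallel gripper is mounted at the origin on the work surface. World frame = base frame: x ahead of the robot, y to its left, z up, the work surface at z = 0. Lengths are in m, angles in rad, forces in N, time in s.
With the tool pointing down it reaches from about 0.35 to 0.975 m from the base axis. Payload 4.9 kg.
Tool frame: the origin (TCP) lies at the very end of the fingers, on their centre line; the grasp point (between the pads) lies 19 mm behind it; z points along the fingers, y is the line along which they close (so a half turn about z gives the same grasp; the last joint's range is limited). The gripper opens to 85 mm and grips with 20 to 120 N. Pads are 22 mm wide; open, the fingers measure 114 mm over their backs; the gripper's body (76 mm by 85 mm) begins 54 mm behind the grasp point. The pads swing forward as they close: fully open they stand 13 mm farther back than shut.
Start: joints at [-1.238, 0.053, 1.613, -0, 1.476, -0.119], TCP at [0.273, -0.562, 0.231] pointing down, gripper open.
Joint ranges: [-3.01, 3.01], [-1.01, 2.22], [0.06, 2.58], [-1.02, 4.17], [0.09, 2.62], [-3.14, 3.14]. Speed limits (rad/s): [2.57, 2.57, 3.14, 3.14, 3.14, 3.14].

### API

Orientations are given as a rotation vector (axis times angle).
In Python, from station import ctrl, imaging gives the robot as it stands.
- The arm moves only by the tool play_rows, never from a script. Its argument "series" is a list of rows, each a list of 3 entries, a list of its own where there are three numbers: the opening, from 0 (shut) to 1 (fully open), then the shift along the tool's x, y, z each as a share of 0.05 m, from -1 to 1, then the turn, a rotation vector about the tool's x, y, z each as a share of 8 degrees, from -1 to 1. In form: [[grip, [dx, dy, dz], [ax, ay, az]], ...]. A call has 1 to 8 rows; each row shifts and turns the commanded pose from where the row before left it, along the tool's axes as they then stand; what a row does not reach is not made up. A row lasts 1/8 s, in which the tool goes at most 62.5 mm and 10.7 degrees, less where a joint would pass 70% of its speed; a pose out of reach is approached as far as the arm can. A call with a number of a shift or a turn outside -1 to 1 is refused whole. A call with a gripper value outside its range is refused whole. The fingers move at their own pace and stop on an object; "force" is the grip in N (left out, the last holds). Time passes only in rows, so rows that do not move let the fingers close. It gives the time, the measured TCP pose, the force, the opening and the grip force at its end, in the units of the state.
- ctrl.get_obs(): the state, without advancing time (a new reading comes with each control period).
- imaging.get_image(name): name is "scene" or "side" or "wrist"; returns a dict with "color" (384x512x3 uint8, blue, green, red), "fx", "fy", "cx", "cy" (pixels), "extrinsics" (4x4, takes a point from world to camera coordinates); the wrist camera has in their place "hand_eye" (4x4, takes a point from camera to tool coordinates, whose origin is the TCP and whose axes are the flange's). Camera axes: x right, y down, z forward; pixel columns grow to the right and rows downward; lengths in m; the calibration is good to about 2 mm. A picture is of the moment at which its call begins: read the wrist's pose just before it. There is no depth.
- ctrl.finish_job(): hands the job in; it is judged then, once.
The state is a dict: "t": time; "q": joint angles; "dq": joint speeds; "effort": joint torques, N m; "tool_pos": TCP position; "tool_rot": TCP orientation; "contact_force": force on the tool from outside, world axes, zero at the start; "wrist_torque": the same for the moment, N m; "opening": finger opening in m; "grip_force": force on a finger pad.
Only numpy, scipy, OpenCV 4.12 (cv2) and the standard library are available. Lean on these libraries where they do the work, as an engineer would, in place of code of your own. Each camera call takes 0.05 s, during which the arm holds its last target. There are 200 camera calls.

### The job

With a fingertip, roll the knurled collar of the strap gauge anticlockwise (seen from above) until its white mark comes to the red pointer, then count two more full turns and leave the mark at the pointer again. Only then push the yellow fence with a fingertip all the way in against the brass stop pins. Leave everything else on the bench where it is.

Things in the scene. Friction and masses are not known exactly. Their poses are not given: they have to be found in the camera images.
- gauge: Strap-width gauge bolted to the bench (fixed). Origin on the bench top under the collar's axis; z up; x axis points from the collar to the red pointer, y axis from the collar to the yellow fence. Green base plate 130 (x) by 250 (y) by 12 high, y from -60 to +190. Grey clamp block 70 x 70 centred on the origin, top 50 above the bench; the knurled collar lies on it.
- guard (a point): Top middle of the aluminium guard wall round the +x half of the collar (inner radius 27.5, outer 32, 50 to 74 above the bench, about 95 degrees either side of the gauge's +x). On the -x side the collar's rim is free.
- collar_axis (a point): Centre of the collar's top face, on its vertical axis, 73 above the bench. The collar is a dark steel disc 44 in diameter, 22 high (51 to 73 above the bench), with 20 upright steel ridges round its rim, 48 in diameter over the ridges. It does not rise as it turns.
- collar_mark (a point): Outer end of the white radial stripe (14 x 6) on the collar's top face, 21 from the axis.
- pointer (a point): Tip of the red pointer on top of the guard, on the gauge's +x side, 27 from the collar's axis, 77 above the bench.
- collar (a joint): Turn of the collar in rad, growing anticlockwise seen from above (loosening). 0 with the white mark at the red pointer for the first time; 6.28 one full turn later, 12.57 two full turns later. It starts tight, between -2.4 and -0.8, with the mark clockwise of the pointer. Friction of about 0.05 N m (2 N at the rim) holds it where it is left; it turns on freely to 26 rad.
- fence (a joint): Gap in m between the yellow fence and the two brass stop pins on the block: 0 is fully home against the pins. It starts between 0.028 and 0.065. About 3 N slides it and friction holds it; it has a rigid end at 0.
- fence_face (a point): Centre of the fence's outer face (the one away from the collar), 45 above the bench. The fence is an upright yellow plate 110 (gauge x) by 14 thick, from 13 to 71 above the bench, sliding along the gauge's y on a 16 mm rod 31 above the bench; pushing it along the gauge's -y sends it home.
- rod_bracket (a point): Top of the bracket at the rod's outer end, behind the fence: 176 to 188 from the collar's axis along gauge y, 30 wide (x), up to 42 above the bench. Rod and bracket lie on the gauge's y axis; a fingertip can reach the fence's outer face beside or above them.
- spool: Bystander: blue thread spool, 40 diameter, 55 high; origin at its underside. To be left alone.
- setter: Bystander: brass eyelet setter standing upright, 32 diameter, 90 high; origin at its underside. To be left alone.
- heel: Bystander: black rubber heel block 60 x 50 x 22; origin at its underside. To be left alone.
- screwdriver: Bystander: screwdriver with an orange handle, lying; origin at its underside. To be left alone.
- hammer: Bystander: hammer with a wooden handle, lying; origin at its underside. To be left alone.
- jar: Bystander: amber jar with a white lid, 70 diameter, 100 high; origin at its underside. To be left alone.
- whetstone: Bystander: blue whetstone 100 x 40 x 22; origin at its underside. To be left alone.
- mug: Bystander: white mug, 76 diameter, 90 high; origin at its underside. To be left alone.

How it is judged:
On the way, in this order (a step that is already met when the one before it is completed fails the run):
1. the collar is loosened: mark at the pointer after two full turns more, the fence not yet pushed (value of joint collar between 12.066 and 13.066 rad and value of joint fence above 0.015 m), for 0.2 s.
2. the fence is home against the stop pins (value of joint fence below 0.004 m), for 0.2 s.
At the end, for the whole second after the job is handed in: The collar rests two full turns beyond the first meeting of mark and pointer (12.57 rad, within 0.5 rad), the fence is within 4 mm of its stop pins, and no bystander has moved 20 mm or more (value of joint collar between 12.066 and 13.066 rad and value of joint fence below 0.004 m and velocity of joint collar between -0.1 and 0.1 rad/s and distance of each of spool, setter, heel, screwdriver, hammer, jar, whetstone, mug from where it was at the start of the episode below 0.02 m); the robot touches nothing.
It fails at once if the fence was forced before the collar was loosened (distance of fence_face from where it was at the start of the episode above 0.006 m and value of joint collar below 11.866 rad).
It fails at once if a bystander was lifted, knocked over or pushed about (distance of any of spool, setter, heel, screwdriver, hammer, jar, whetstone, mug from where it was at the start of the episode above 0.02 m).
It also fails if it takes over 72 s, if anything falls off the work surface, if the arm or the gripper's body presses on something with over 40 N, if the wrist force passes 120 N, or if a joint passes its speed limit or range.

## Working session

There is one attempt and no reset: what is moved stays moved. The work goes in short steps, Python scripts to look and compute and a tool call to move; the robot and the scene stay as the last step left them, time stands still between calls to the robot, and variables do not carry over. Pictures are saved under pics/ and viewed, at most 10 in all, crops included, and the job is handed in when it is done.

Besides the shell and the picture viewer there is one more tool, called after "Request:" by a JSON object that holds its "method" and its "body", one argument or row to a line. play_rows: Moves the arm, as the interface text tells. Shift numbers are shares of 0.05 m and turn numbers shares of 8 degrees, none past 1 either way. Its arguments: {"type":"object","properties":{"series":{"type":"array"},"force":{"type":"number"}},"required":["series"]}

```bash
mkdir -p pics; ls; python3 - <<'E'
from station import ctrl, imaging
import cv2,numpy as np
o=ctrl.get_obs();print(o)
for n in ("scene","side"):
    im=imaging.get_image(n);cv2.imwrite(f"pics/{n}0.png",im["color"]);print(n,im["fx"],im["cx"],im["cy"],np.round(im["extrinsics"],3).tolist())
im=imaging.get_image("wrist");print(np.round(im["hand_eye"],3).tolist())
a=cv2.imread("pics/scene0.png");cv2.imwrite("pics/a.png",cv2.resize(a,(800,600),interpolation=cv2.INTER_CUBIC))
a=cv2.imread("pics/side0.png");cv2.imwrite("pics/b.png",cv2.resize(a,(800,600),interpolation=cv2.INTER_CUBIC))
E
```

```text
pics
{'t': 0.0, 'q': array([-1.23800967e+00,  5.33465044e-02,  1.61430090e+00, -1.94594550e-05,
        1.47602450e+00, -1.19022093e-01]), 'dq': array([ 0.00052783, -0.00223729, -0.00096242,  0.00014411,  0.00062294,
        0.00096577]), 'effort': array([ 4.65891062e-04, -3.93673682e+01, -3.70177889e+01, -7.39309166e-05,
        7.07517276e-03,  2.98202082e-06]), 'tool_pos': array([ 0.2726456 , -0.56169214,  0.23006533]), 'tool_rot': array([-3.05975735e+00, -7.03218814e-01,  3.78426351e-04]), 'contact_force': array([-0.17536185,  0.27341223,  0.33900231]), 'wrist_torque': array([-0.00181999,  0.00768829,  0.06162604]), 'grip_force': 0.0, 'opening': 0.08516214791134277}
scene 477.0869075062496 251.1447668312086 198.33745354890394 [[-0.76, 0.65, -0.004, 0.379], [0.441, 0.511, -0.738, -0.195], [-0.478, -0.562, -0.675, 1.624], [0.0, 0.0, 0.0, 1.0]]
side 460.3660163544014 258.3163139205482 184.56778332443372 [[0.835, -0.55, 0.016, -0.42], [-0.257, -0.415, -0.873, 0.202], [0.487, 0.725, -0.488, 1.227], [0.0, 0.0, 0.0, 1.0]]
[[-0.0, -0.947, -0.321, 0.082], [1.0, -0.0, 0.0, -0.001], [-0.0, -0.321, 0.947, -0.142], [0.0, 0.0, 0.0, 1.0]]
```

View pics/a.png

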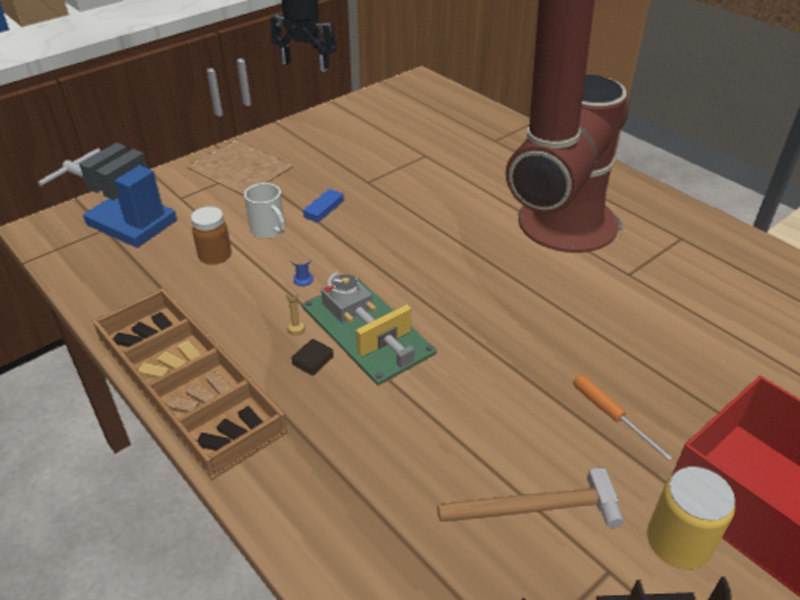

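View pics/b.png

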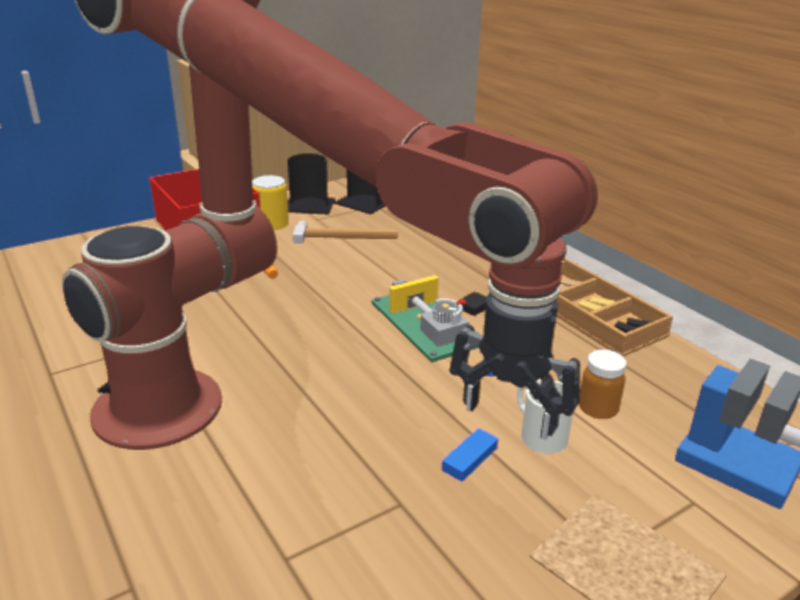

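The scene view shows the gauge at about (370,320) of 800x600, with the fence at (385,330), the collar at (345,285) and the red pointer at (327,289). The plate's clear corners are at about (305,302), (380,381) and (436,350). In the side view the arm stands in front and the gauge is at about (425,310).

```bash
cat > h.py <<'E'
from station import ctrl, imaging
import cv2,numpy as np
from scipy.spatial.transform import Rotation as R
def cam(n):
    o=ctrl.get_obs(); im=imaging.get_image(n)
    if n=="wrist":
        T=np.eye(4);T[:3,:3]=R.from_rotvec(o["tool_rot"]).as_matrix();T[:3,3]=o["tool_pos"]
        im["W"]=T@im["hand_eye"]
    else: im["W"]=np.linalg.inv(im["extrinsics"])
    return im
def plane(im,uv,z):
    uv=np.atleast_2d(np.asarray(uv,float))
    d=np.c_[(uv[:,0]-im["cx"])/im["fx"],(uv[:,1]-im["cy"])/im["fy"],np.ones(len(uv))]@im["W"][:3,:3].T
    c=im["W"][:3,3]; return c+d*((z-c[2])/d[:,2])[:,None]
def proj(im,P):
    V=np.linalg.inv(im["W"]);p=np.atleast_2d(P)@V[:3,:3].T+V[:3,3]
    return np.c_[p[:,0]/p[:,2]*im["fx"]+im["cx"],p[:,1]/p[:,2]*im["fy"]+im["cy"]]
def mask(im,lo,hi):
    return cv2.inRange(cv2.cvtColor(im["color"],cv2.COLOR_BGR2HSV),lo,hi)
def big(m):
    c=max(cv2.findContours(m,cv2.RETR_EXTERNAL,cv2.CHAIN_APPROX_NONE)[0],key=cv2.contourArea);return c[:,0,:]
E
python3 - <<'E'
from h import *
im=cam("scene")
c=big(cv2.morphologyEx(mask(im,(40,60,30),(85,255,200)),cv2.MORPH_CLOSE,np.ones((3,3))))
P=plane(im,c,0.012)[:,:2].astype(np.float32)
r=cv2.minAreaRect(P);print(r);print(cv2.boxPoints(r))
print("corners",plane(im,np.array([[305,302],[380,381],[436,350]])*.64,0.012))
print("red",plane(im,np.array([[327,289]])*.64,0.077),"collar",plane(im,np.array([[345,283]])*.64,0.073))
y=big(mask(im,(20,120,120),(32,255,255))[:260]);print(y.mean(0)/.64,plane(im,[y.mean(0)],.045))
E
```

```text
((0.5805511474609375, -0.01772366464138031), (0.2482207864522934, 0.06859683245420456), 86.41431427001953)
[[ 0.5385578  -0.13944604]
 [ 0.60702044 -0.14373617]
 [ 0.62254447  0.10399871]
 [ 0.55408186  0.10828884]]
corners [[ 0.59397387 -0.14348952  0.012     ]
 [ 0.61494738  0.10358307  0.012     ]
 [ 0.49282229  0.11174202  0.012     ]]
red [[ 0.58181277 -0.08346541  0.077     ]] collar [[ 0.54430913 -0.07929549  0.073     ]]
[383.92045455 328.73579545] [[0.54945721 0.03662077 0.045     ]]
```

Request:
{"method": "play_rows", "body": {
  "series": [
    [0,[0.4,-0.28,0],[0,0,0]],
    [0,[0.75,-0.53,0],[0,0,0]],
    [0,[0.75,-0.53,0],[0,0,0]],
    [0,[0.75,-0.53,0],[0,0,0]],
    [0,[0.75,-0.53,0],[0,0,0]],
    [0,[0.75,-0.53,0],[0,0,0]],
    [0,[0.75,-0.53,0],[0,0,0]],
    [0,[0.75,-0.53,0],[0,0,0]]
  ],
  "force": 40
}}

```text
t: 1.2
tool_pos: [0.4404, -0.2568, 0.2313]
tool_rot: [-3.061, -0.705, -0.001]
contact_force: [-0.2, -0.8, -0.4]
opening: 0.0002
grip_force: 0.0
```

Request:
{"method": "play_rows", "body": {
  "series": [
    [0,[0.75,-0.53,0.2],[0,0,0]],
    [0,[0.75,-0.53,0.2],[0,0,0]],
    [0,[0.75,-0.53,0.2],[0,0,0]],
    [0,[0.75,-0.53,0],[0,0,0]],
    [0,[0.3,-0.22,0],[0,0,0]],
    [0,[0,0,0],[0,0,-0.9]],
    [0,[0,0,0],[0,0,-0.9]],
    [0,[0,0,0],[0,0,0]]
  ]
}}

```text
t: 2.2
tool_pos: [0.5369, -0.0822, 0.2014]
tool_rot: [2.95, 1.079, -0.0]
contact_force: [-0.2, -0.2, 0.5]
opening: -0.0001
grip_force: 0.0
```

```bash
python3 - <<'E'
from h import *
im=cam("wrist");print(ctrl.get_obs()["tool_pos"],ctrl.get_obs()["tool_rot"]);np.set_printoptions(precision=4,suppress=True)
cv2.imwrite("pics/w1.png",cv2.resize(im["color"],(800,600),interpolation=cv2.INTER_CUBIC));np.save("w1.npy",im,allow_pickle=True)
c=big(mask(im,(40,60,30),(85,255,200)));P=plane(im,c,.012)[:,:2].astype(np.float32)
print(cv2.minAreaRect(P))
m=mask(im,(0,150,90),(8,255,255))|mask(im,(172,150,90),(180,255,255));r=big(m);print("red",r.min(0)/.64,r.max(0)/.64,plane(im,[r.mean(0)],.077))
E
```

```text
[ 0.53699976 -0.08223953  0.20142411] [2.95055530e+00 1.07822758e+00 9.80606127e-07]
((0.5431157350540161, -0.02084997296333313), (0.24635295569896698, 0.12772513926029205), 85.79534912109375)
red [428.125  242.1875] [453.125 265.625] [[ 0.5749 -0.0882  0.077 ]]
```

View pics/w1.png

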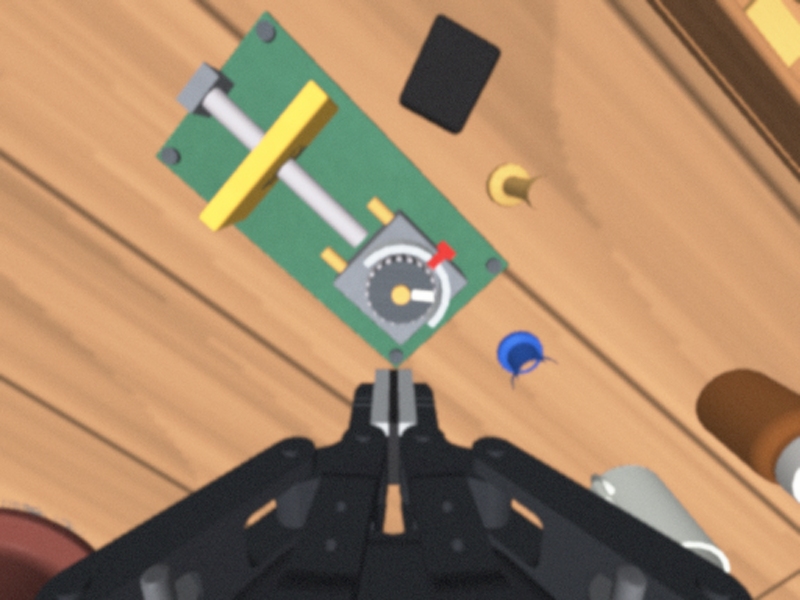

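The wrist view shows the collar hub at (401,295) of 800x600, with the white mark running right to about (433,296). The red pointer tip is at about (430,266) and the fence at (270,155). The closed fingertip is narrow, about 10 x 22 mm.

```bash
cat >> h.py <<'E'
YAW=np.deg2rad(-4.2)
def start(C,th,v,back=0.,z=None):
    """TCP shift in tool axes (shares) and yaw turn (shares of 8deg) to reach stroke angle th(deg)"""
    o=ctrl.get_obs();M=R.from_rotvec(o["tool_rot"]).as_matrix()
    phi=np.arctan2(M[1,0],M[0,0]);want=YAW+np.deg2rad(30+th)
    x=np.array([np.cos(want),np.sin(want)]);y=np.array([np.sin(want),-np.cos(want)])
    vv=v+back*np.array([.866,.5]);p=C-(x*vv[0]+y*vv[1])
    d=np.r_[p,o["tool_pos"][2] if z is None else z]-o["tool_pos"]
    return M.T@d/.05,np.rad2deg(want-phi)/-8,p
E
python3 - <<'E'
from h import *
np.set_printoptions(precision=4,suppress=True)
im=np.load("w1.npy",allow_pickle=True).item();print(im["fx"])
hsv=cv2.cvtColor(im["color"],cv2.COLOR_BGR2HSV)
m=cv2.inRange(hsv,(15,90,120),(32,255,255));n,l,s,ce=cv2.connectedComponentsWithStats(m)
i=min(range(1,n),key=lambda k:np.hypot(*(ce[k]-np.array([401,295])*.64)));C=plane(im,[ce[i]],.075)[0];print("hub",ce[i]/.64,s[i,4],C)
w=cv2.inRange(hsv,(0,0,215),(180,50,255));n,l,s,ce=cv2.connectedComponentsWithStats(w)
for k in range(1,n):
    if np.hypot(*(ce[k]-np.array([423,295])*.64))<15: print(ce[k]/.64,s[k,4]); Mk=plane(im,[ce[k]],.073)[0]; d=Mk-C;print("mark ang rel gauge",np.rad2deg(np.arctan2(d[1],d[0])-YAW),np.hypot(*d[:2]))
print("pointer",plane(im,np.array([[430,266]])*.64,.077)-C)
e=(np.array([[375,370],[412,370]]))*.64;print("tipw",37*.64/im["fx"]*.161)
for ang in(-58,):print(start(C[:2],ang,np.array([30.05,16])*1e-3,.012))
E
```

```text
273.47291352076735
hub [400.1182 294.0257] 119 [ 0.5376 -0.0861  0.075 ]
[441.2912 294.5828] 197
mark ang rel gauge -47.75669568316954 0.027408377402905908
[422.3958 295.0521] 90
mark ang rel gauge -50.80646933286787 0.01490524111606492
pointer [[ 0.0271 -0.002   0.002 ]]
tipw 0.013940978471750852
(array([ 0.1339, -0.8368, -0.0002]), np.float64(9.043481310212583), array([ 0.5151, -0.0459]))
```

Request:
{"method": "play_rows", "body": {
  "series": [
    [0,[0.07,-0.42,0.5],[0,0,0]],
    [0,[0.07,-0.42,0.5],[0,0,0]],
    [0,[0,0,0.4],[0,0,1]],
    [0,[0,0,0.2],[0,0,1]],
    [0,[0,0,0],[0,0,1]],
    [0,[0,0,0],[0,0,1]],
    [0,[0,0,0],[0,0,1]],
    [0,[0,0,0],[0,0,1]]
  ]
}}

```text
t: 3.25
tool_pos: [0.5153, -0.0458, 0.1214]
tool_rot: [3.134, -0.223, 0.0]
contact_force: [0.2, 0.4, -0.3]
opening: -0.0004
grip_force: 0.0
```

Request:
{"method": "play_rows", "body": {
  "series": [
    [0,[0,0,0],[0,0,1]],
    [0,[0,0,0],[0,0,1]],
    [0,[0,0,0],[0,0,1]],
    [0,[0,0,0],[0,0,0]]
  ]
}}

```text
t: 3.75
tool_pos: [0.5154, -0.0458, 0.1214]
tool_rot: [3.022, -0.859, 0.0]
contact_force: [0.7, 0.2, 0.2]
opening: 0.0002
grip_force: 0.0
```

```bash
python3 - <<'E'
from h import *
np.set_printoptions(precision=4,suppress=True)
print(ctrl.get_obs()["tool_pos"]);C=np.array([.5376,-.0861])
u=np.array([.866,.5]);v=np.array([.011,.007])+.022*u
print(start(C,-58,v,.008,.056))
def arc(v,a):
    a=np.deg2rad(a);return (v-np.array([[np.cos(a),-np.sin(a)],[np.sin(a),np.cos(a)]])@v)/.05
print("fwd",arc(v,-8),"ret",arc(v+.006*u,8))
E
```

```text
[ 0.5154 -0.0458  0.1214]
(array([0.0659, 0.0051, 1.3084]), np.float64(0.059054507641856394), array([ 0.518 , -0.0478]))
fwd [-0.0443  0.0872] ret [ 0.0653 -0.094 ]
```

Request:
{"method": "play_rows", "body": {
  "series": [
    [0,[0.07,0,0.6],[0,0,0]],
    [0,[0,0,0.5],[0,0,0]],
    [0,[0,0,0.2],[0,0,0]],
    [0,[0.06,0.035,0],[0,0,0]],
    [0,[0.06,0.035,0],[0,0,0]],
    [0,[0,0,0],[0,0,0]]
  ]
}}

```text
t: 4.5
tool_pos: [0.5226, -0.0539, 0.0575]
tool_rot: [-3.022, 0.859, -0.003]
contact_force: [0.1, -0.0, 0.2]
opening: 0.0002
grip_force: 0.0
```

Request:
{"method": "play_rows", "body": {
  "series": [
    [0,[-0.035,0.087,0],[0,0,-1]],
    [0,[-0.044,0.087,0],[0,0,-1]],
    [0,[-0.044,0.087,0],[0,0,-1]],
    [0,[-0.044,0.087,0],[0,0,-1]],
    [0,[-0.044,0.087,0],[0,0,-1]]
  ]
}}

```text
t: 5.12
tool_pos: [0.5065, -0.0712, 0.0572]
tool_rot: [-3.132, -0.234, -0.003]
contact_force: [-0.5, 2.7, 0.0]
opening: -0.0002
grip_force: 1.1
```

```bash
python3 - <<'E'
from h import *
np.set_printoptions(precision=4,suppress=True)
C=np.array([.5376,-.0861]);u=np.array([.866,.5]);v=np.array([.011,.007])+.022*u
print(start(C,-18,v))
im=cam("wrist");print(np.round(proj(im,[*C,.073])))
cv2.imwrite("pics/w2.png",cv2.resize(im["color"],(800,600),interpolation=cv2.INTER_CUBIC))
E
```

```text
(array([-0.0249,  0.0187, -0.0001]), np.float64(0.0937903637641399), array([ 0.5054, -0.0723]))
[[292. 214.]]
```

View pics/w2.png

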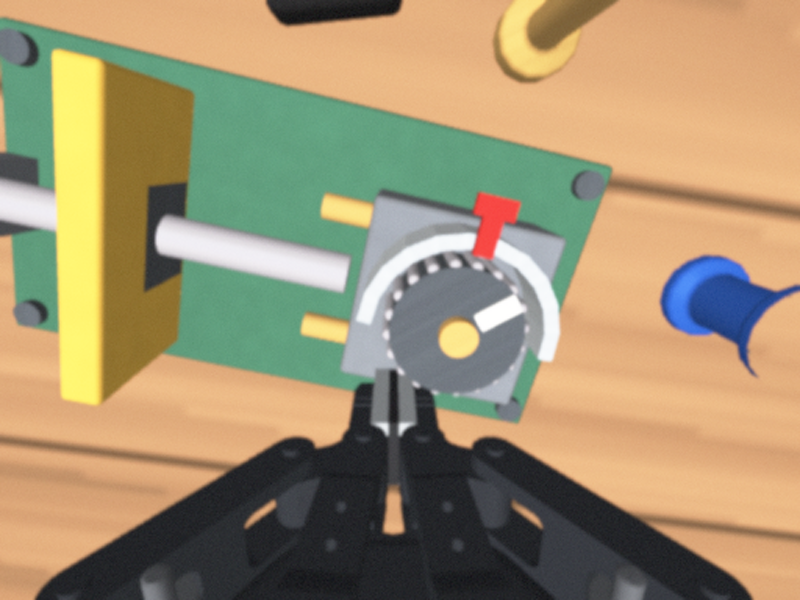

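The mark is at (498,314) with the hub at (459,340), about 38° clockwise of the pointer. The corner has caught a ridge and the collar is turning anticlockwise.

Request:
{"method": "play_rows", "body": {
  "series": [
    [0,[-0.044,0.087,0],[0,0,-1]],
    [0,[-0.044,0.087,0],[0,0,-1]],
    [0,[-0.044,0.087,0],[0,0,-1]],
    [0,[-0.044,0.087,0],[0,0,-1]],
    [0,[-0.044,0.087,0],[0,0,-1]]
  ]
}}

```text
t: 5.8
tool_pos: [0.504, -0.0951, 0.0568]
tool_rot: [-2.863, -1.289, 0.004]
contact_force: [-4.9, 1.3, 3.9]
opening: -0.0001
grip_force: 2.7
```

Request:
{"method": "play_rows", "body": {
  "series": [
    [0,[-0.044,0.087,0],[0,0,-1]],
    [0,[-0.044,0.087,0],[0,0,-1]],
    [0,[-0.044,0.087,0],[0,0,-1]],
    [0,[-0.044,0.087,0],[0,0,-1]],
    [0,[-0.044,0.087,0],[0,0,-1]]
  ]
}}

```text
t: 6.42
tool_pos: [0.5181, -0.1159, 0.0568]
tool_rot: [-2.25, -2.191, 0.008]
contact_force: [-6.9, -4.5, 4.3]
opening: 0.0003
grip_force: 3.8
```

```bash
cat >> h.py <<'E'
C0=np.array([.5376,-.0861]);U=np.array([.866,.5]);V=np.array([.011,.007])+.022*U
def mark(name=None):
    im=cam("wrist");hsv=cv2.cvtColor(im["color"],cv2.COLOR_BGR2HSV)
    if name: cv2.imwrite(name,cv2.resize(im["color"],(800,600),interpolation=cv2.INTER_CUBIC))
    ys,xs=np.nonzero(cv2.inRange(hsv,(0,0,200),(180,50,255)))
    d=plane(im,np.c_[xs,ys],.073)[:,:2]-C0;r=np.hypot(*d.T);k=(r>.008)&(r<.0195);m=d[k].mean(0)
    return np.rad2deg(np.arctan2(m[1],m[0])-YAW),k.sum(),d[k].std(0)*1e3
E
python3 - <<'E'
from h import *
np.set_printoptions(precision=4,suppress=True)
print(start(C0,62,V));print(mark("pics/w3.png"))
E
```

```text
(array([ 0.0095,  0.0078, -0.0001]), np.float64(0.0849190612333098), array([ 0.5185, -0.1154]))
(np.float64(31.525407985939324), np.int64(300), array([3.0703, 2.3184]))
```

View pics/w3.png

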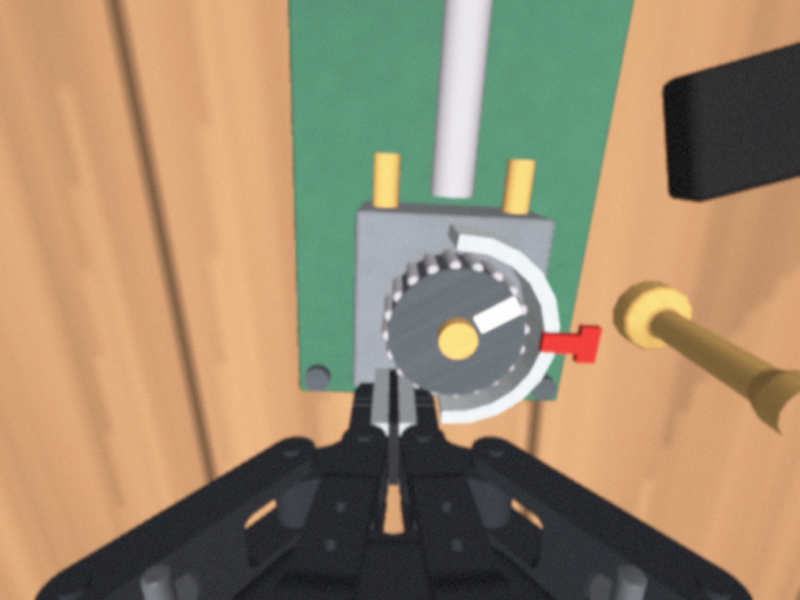

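The mark is at (498,314), now about 31° past the pointer after the first stroke. The fingertip is well clear of the guard end at (445,415). Next is the return and a second stroke.

Request:
{"method": "play_rows", "body": {
  "series": [
    [0,[-0.104,-0.06,0],[0,0,0]],
    [0,[0.065,-0.094,0],[0,0,1]],
    [0,[0.065,-0.094,0],[0,0,1]],
    [0,[0.065,-0.094,0],[0,0,1]],
    [0,[0.065,-0.094,0],[0,0,1]],
    [0,[0.065,-0.094,0],[0,0,1]],
    [0,[0.065,-0.094,0],[0,0,1]],
    [0,[0.065,-0.094,0],[0,0,1]]
  ]
}}

```text
t: 7.48
tool_pos: [0.4976, -0.0859, 0.0568]
tool_rot: [3.02, 0.864, 0.002]
contact_force: [-0.1, -0.3, 0.4]
opening: -0.0002
grip_force: 0.0
```

Request:
{"method": "play_rows", "body": {
  "series": [
    [0,[0.065,-0.094,0],[0,0,1]],
    [0,[0.065,-0.094,0],[0,0,1]],
    [0,[0.065,-0.094,0],[0,0,1]],
    [0,[0.065,-0.094,0],[0,0,1]],
    [0,[0.065,-0.094,0],[0,0,1]],
    [0,[0.065,-0.094,0],[0,0,1]],
    [0,[0.065,-0.094,0],[0,0,1]],
    [0,[0.065,-0.094,0],[0,0,1]]
  ]
}}

```text
t: 8.48
tool_pos: [0.5197, -0.0484, 0.0568]
tool_rot: [-3.019, 0.868, -0.002]
contact_force: [0.2, -0.5, -0.1]
opening: 0.0003
grip_force: 0.0
```

```bash
python3 - <<'E'
from h import *
np.set_printoptions(precision=4,suppress=True)
print(start(C0,-58,V),start(C0,-58,V,-.001));print(mark())
E
```

```text
(array([0.1029, 0.088 , 0.0001]), np.float64(0.016716741044297295), array([ 0.5218, -0.0549])) (array([0.1202, 0.098 , 0.0001]), np.float64(0.016716741044297295), array([ 0.5222, -0.0557]))
(np.float64(34.349095569347845), np.int64(321), array([3.0644, 2.3534]))
```

Request:
{"method": "play_rows", "body": {
  "series": [
    [0,[0.12,0.1,0],[0,0,0]],
    [0,[-0.043,0.086,0],[0,0,-1]],
    [0,[-0.043,0.086,0],[0,0,-1]],
    [0,[-0.043,0.086,0],[0,0,-1]],
    [0,[-0.043,0.086,0],[0,0,-1]],
    [0,[-0.043,0.086,0],[0,0,-1]],
    [0,[-0.043,0.086,0],[0,0,-1]],
    [0,[-0.043,0.086,0],[0,0,-1]]
  ]
}}

```text
t: 9.52
tool_pos: [0.5036, -0.0827, 0.0566]
tool_rot: [-3.068, -0.669, -0.002]
contact_force: [1.0, 2.8, 0.7]
opening: -0.0
grip_force: 1.1
```

Request:
{"method": "play_rows", "body": {
  "series": [
    [0,[-0.043,0.086,0],[0,0,-1]],
    [0,[-0.043,0.086,0],[0,0,-1]],
    [0,[-0.043,0.086,0],[0,0,-1]],
    [0,[-0.043,0.086,0],[0,0,-1]],
    [0,[-0.043,0.086,0],[0,0,-1]],
    [0,[-0.043,0.086,0],[0,0,-1]],
    [0,[-0.043,0.086,0],[0,0,-1]],
    [0,[-0.043,0.086,0],[0,0,-1]]
  ]
}}

```text
t: 10.52
tool_pos: [0.5183, -0.1163, 0.0561]
tool_rot: [-2.247, -2.193, 0.003]
contact_force: [-4.1, 0.1, 1.6]
opening: 0.0001
grip_force: 1.7
```

```bash
python3 - <<'E'
from h import *
np.set_printoptions(precision=4,suppress=True)
print(start(C0,62,V,-.001));print(mark())
E
```

```text
(array([ 0.0345,  0.0139, -0.    ]), np.float64(0.10349532706790526), array([ 0.519 , -0.1146]))
(np.float64(140.9634735247791), np.int64(309), array([2.7914, 2.6836]))
```

Second stroke gained 107°, to 141°. Repeating the cycle.

Request:
{"method": "play_rows", "body": {
  "series": [
    [0,[-0.085,-0.05,0],[0,0,0]],
    [0,[0.065,-0.094,0],[0,0,1]],
    [0,[0.065,-0.094,0],[0,0,1]],
    [0,[0.065,-0.094,0],[0,0,1]],
    [0,[0.065,-0.094,0],[0,0,1]],
    [0,[0.065,-0.094,0],[0,0,1]],
    [0,[0.065,-0.094,0],[0,0,1]],
    [0,[0.065,-0.094,0],[0,0,1]]
  ]
}}

```text
t: 11.58
tool_pos: [0.4977, -0.0864, 0.0565]
tool_rot: [3.02, 0.864, 0.002]
contact_force: [-0.1, 0.1, 0.1]
opening: -0.0005
grip_force: 0.0
```

Request:
{"method": "play_rows", "body": {
  "series": [
    [0,[0.065,-0.094,0],[0,0,1]],
    [0,[0.065,-0.094,0],[0,0,1]],
    [0,[0.065,-0.094,0],[0,0,1]],
    [0,[0.065,-0.094,0],[0,0,1]],
    [0,[0.065,-0.094,0],[0,0,1]],
    [0,[0.065,-0.094,0],[0,0,1]],
    [0,[0.065,-0.094,0],[0,0,1]],
    [0,[0.065,-0.094,0],[0,0,1]]
  ]
}}

```text
t: 12.58
tool_pos: [0.5199, -0.049, 0.0565]
tool_rot: [-3.019, 0.868, -0.002]
contact_force: [0.1, 0.5, -0.7]
opening: 0.0001
grip_force: 0.0
```

```bash
python3 - <<'E'
from h import *
np.set_printoptions(precision=4,suppress=True)
print(start(C0,-58,V,-.001));print(mark())
E
```

```text
(array([0.1114, 0.0891, 0.0001]), np.float64(0.01529116456568717), array([ 0.5222, -0.0557]))
(np.float64(142.3832662996832), np.int64(280), array([2.8278, 2.6461]))
```

Request:
{"method": "play_rows", "body": {
  "series": [
    [0,[0.115,0.095,0],[0,0,0]],
    [0,[-0.043,0.086,0],[0,0,-1]],
    [0,[-0.043,0.086,0],[0,0,-1]],
    [0,[-0.043,0.086,0],[0,0,-1]],
    [0,[-0.043,0.086,0],[0,0,-1]],
    [0,[-0.043,0.086,0],[0,0,-1]],
    [0,[-0.043,0.086,0],[0,0,-1]],
    [0,[-0.043,0.086,0],[0,0,-1]]
  ]
}}

```text
t: 13.62
tool_pos: [0.5037, -0.0828, 0.0564]
tool_rot: [-3.068, -0.669, -0.001]
contact_force: [0.3, 3.2, 0.7]
opening: 0.0
grip_force: 1.1
```

Request:
{"method": "play_rows", "body": {
  "series": [
    [0,[-0.043,0.086,0],[0,0,-1]],
    [0,[-0.043,0.086,0],[0,0,-1]],
    [0,[-0.043,0.086,0],[0,0,-1]],
    [0,[-0.043,0.086,0],[0,0,-1]],
    [0,[-0.043,0.086,0],[0,0,-1]],
    [0,[-0.043,0.086,0],[0,0,-1]],
    [0,[-0.043,0.086,0],[0,0,-1]],
    [0,[-0.043,0.086,0],[0,0,-1]]
  ]
}}

```text
t: 14.62
tool_pos: [0.5187, -0.1162, 0.0561]
tool_rot: [-2.247, -2.193, 0.002]
contact_force: [-3.2, 0.5, 1.5]
opening: 0.0
grip_force: 1.5
```

Request:
{"method": "play_rows", "body": {
  "series": [
    [0,[-0.085,-0.05,0],[0,0,0]],
    [0,[0.065,-0.094,0],[0,0,1]],
    [0,[0.065,-0.094,0],[0,0,1]],
    [0,[0.065,-0.094,0],[0,0,1]],
    [0,[0.065,-0.094,0],[0,0,1]],
    [0,[0.065,-0.094,0],[0,0,1]],
    [0,[0.065,-0.094,0],[0,0,1]],
    [0,[0.065,-0.094,0],[0,0,1]]
  ]
}}

```text
t: 15.62
tool_pos: [0.4978, -0.0866, 0.0564]
tool_rot: [3.02, 0.863, 0.001]
contact_force: [-0.1, 0.7, 0.2]
opening: -0.0002
grip_force: 0.0
```

Request:
{"method": "play_rows", "body": {
  "series": [
    [0,[0.065,-0.094,0],[0,0,1]],
    [0,[0.065,-0.094,0],[0,0,1]],
    [0,[0.065,-0.094,0],[0,0,1]],
    [0,[0.065,-0.094,0],[0,0,1]],
    [0,[0.065,-0.094,0],[0,0,1]],
    [0,[0.065,-0.094,0],[0,0,1]],
    [0,[0.065,-0.094,0],[0,0,1]],
    [0,[0.065,-0.094,0],[0,0,1]]
  ]
}}

```text
t: 16.62
tool_pos: [0.52, -0.0492, 0.0564]
tool_rot: [3.019, -0.868, 0.001]
contact_force: [0.8, -1.0, -0.1]
opening: 0.0003
grip_force: 0.0
```

```bash
python3 - <<'E'
from h import *
np.set_printoptions(precision=4,suppress=True)
print(start(C0,-58,V,-.001));print(mark())
E
```

```text
(array([0.1073, 0.0865, 0.0001]), np.float64(0.012900615106402983), array([ 0.5222, -0.0557]))
(np.float64(-107.56553647041869), np.int64(324), array([2.2536, 3.2296]))
```

At 252°. Continuing with the same cycle.

Request:
{"method": "play_rows", "body": {
  "series": [
    [0,[0.11,0.09,0],[0,0,0]],
    [0,[-0.043,0.086,0],[0,0,-1]],
    [0,[-0.043,0.086,0],[0,0,-1]],
    [0,[-0.043,0.086,0],[0,0,-1]],
    [0,[-0.043,0.086,0],[0,0,-1]],
    [0,[-0.043,0.086,0],[0,0,-1]],
    [0,[-0.043,0.086,0],[0,0,-1]],
    [0,[-0.043,0.086,0],[0,0,-1]]
  ]
}}

```text
t: 17.68
tool_pos: [0.5038, -0.0824, 0.0563]
tool_rot: [-3.068, -0.669, -0.001]
contact_force: [0.1, 2.4, -0.0]
opening: 0.0001
grip_force: 1.1
```

Request:
{"method": "play_rows", "body": {
  "series": [
    [0,[-0.043,0.086,0],[0,0,-1]],
    [0,[-0.043,0.086,0],[0,0,-1]],
    [0,[-0.043,0.086,0],[0,0,-1]],
    [0,[-0.043,0.086,0],[0,0,-1]],
    [0,[-0.043,0.086,0],[0,0,-1]],
    [0,[-0.043,0.086,0],[0,0,-1]],
    [0,[-0.043,0.086,0],[0,0,-1]],
    [0,[-0.043,0.086,0],[0,0,-1]]
  ]
}}

```text
t: 18.68
tool_pos: [0.5188, -0.116, 0.0561]
tool_rot: [-2.247, -2.193, 0.003]
contact_force: [-3.4, 0.4, 2.0]
opening: -0.0
grip_force: 1.6
```

Request:
{"method": "play_rows", "body": {
  "series": [
    [0,[-0.085,-0.05,0],[0,0,0]],
    [0,[0.065,-0.094,0],[0,0,1]],
    [0,[0.065,-0.094,0],[0,0,1]],
    [0,[0.065,-0.094,0],[0,0,1]],
    [0,[0.065,-0.094,0],[0,0,1]],
    [0,[0.065,-0.094,0],[0,0,1]],
    [0,[0.065,-0.094,0],[0,0,1]],
    [0,[0.065,-0.094,0],[0,0,1]]
  ]
}}

```text
t: 19.68
tool_pos: [0.498, -0.0863, 0.0563]
tool_rot: [3.02, 0.863, 0.001]
contact_force: [-0.2, 0.2, 0.1]
opening: -0.0002
grip_force: 0.0
```

Request:
{"method": "play_rows", "body": {
  "series": [
    [0,[0.065,-0.094,0],[0,0,1]],
    [0,[0.065,-0.094,0],[0,0,1]],
    [0,[0.065,-0.094,0],[0,0,1]],
    [0,[0.065,-0.094,0],[0,0,1]],
    [0,[0.065,-0.094,0],[0,0,1]],
    [0,[0.065,-0.094,0],[0,0,1]],
    [0,[0.065,-0.094,0],[0,0,1]],
    [0,[0.065,-0.094,0],[0,0,1]]
  ]
}}

```text
t: 20.68
tool_pos: [0.5202, -0.0489, 0.0563]
tool_rot: [-3.019, 0.869, -0.001]
contact_force: [-0.2, -0.2, 0.5]
opening: 0.0001
grip_force: 0.0
```

```bash
python3 - <<'E'
from h import *
np.set_printoptions(precision=4,suppress=True)
print(start(C0,-58,V,-.001));print(mark())
E
```

```text
(array([0.1076, 0.0948, 0.    ]), np.float64(0.012318216260863775), array([ 0.5222, -0.0557]))
(np.float64(1.4566853615350013), np.int64(335), array([3.332 , 1.9674]))
```

One full turn past the first meeting: 361°.

Request:
{"method": "play_rows", "body": {
  "series": [
    [0,[0.11,0.095,0],[0,0,0]],
    [0,[-0.043,0.086,0],[0,0,-1]],
    [0,[-0.043,0.086,0],[0,0,-1]],
    [0,[-0.043,0.086,0],[0,0,-1]],
    [0,[-0.043,0.086,0],[0,0,-1]],
    [0,[-0.043,0.086,0],[0,0,-1]],
    [0,[-0.043,0.086,0],[0,0,-1]],
    [0,[-0.043,0.086,0],[0,0,-1]]
  ]
}}

```text
t: 21.72
tool_pos: [0.5039, -0.0823, 0.0562]
tool_rot: [-3.068, -0.669, -0.0]
contact_force: [0.4, 2.0, -0.2]
opening: -0.0
grip_force: 1.1
```

Request:
{"method": "play_rows", "body": {
  "series": [
    [0,[-0.043,0.086,0],[0,0,-1]],
    [0,[-0.043,0.086,0],[0,0,-1]],
    [0,[-0.043,0.086,0],[0,0,-1]],
    [0,[-0.043,0.086,0],[0,0,-1]],
    [0,[-0.043,0.086,0],[0,0,-1]],
    [0,[-0.043,0.086,0],[0,0,-1]],
    [0,[-0.043,0.086,0],[0,0,-1]],
    [0,[-0.043,0.086,0],[0,0,-1]]
  ]
}}

```text
t: 22.72
tool_pos: [0.5189, -0.116, 0.0561]
tool_rot: [-2.247, -2.193, 0.003]
contact_force: [-3.6, -0.3, 0.5]
opening: -0.0001
grip_force: 1.7
```

Request:
{"method": "play_rows", "body": {
  "series": [
    [0,[-0.085,-0.05,0],[0,0,0]],
    [0,[0.065,-0.094,0],[0,0,1]],
    [0,[0.065,-0.094,0],[0,0,1]],
    [0,[0.065,-0.094,0],[0,0,1]],
    [0,[0.065,-0.094,0],[0,0,1]],
    [0,[0.065,-0.094,0],[0,0,1]],
    [0,[0.065,-0.094,0],[0,0,1]],
    [0,[0.065,-0.094,0],[0,0,1]]
  ]
}}

```text
t: 23.72
tool_pos: [0.4981, -0.0861, 0.0563]
tool_rot: [3.02, 0.863, 0.001]
contact_force: [-0.7, 0.8, -0.5]
opening: -0.0
grip_force: 0.0
```

Request:
{"method": "play_rows", "body": {
  "series": [
    [0,[0.065,-0.094,0],[0,0,1]],
    [0,[0.065,-0.094,0],[0,0,1]],
    [0,[0.065,-0.094,0],[0,0,1]],
    [0,[0.065,-0.094,0],[0,0,1]],
    [0,[0.065,-0.094,0],[0,0,1]],
    [0,[0.065,-0.094,0],[0,0,1]],
    [0,[0.065,-0.094,0],[0,0,1]],
    [0,[0.065,-0.094,0],[0,0,1]]
  ]
}}

```text
t: 24.72
tool_pos: [0.5203, -0.0487, 0.0563]
tool_rot: [-3.019, 0.869, -0.001]
contact_force: [0.4, 0.5, 0.3]
opening: -0.0002
grip_force: 0.0
```

```bash
python3 - <<'E'
from h import *
np.set_printoptions(precision=4,suppress=True)
print(start(C0,-58,V,-.001));print(mark())
E
```

```text
(array([0.1073, 0.0983, 0.    ]), np.float64(0.01247836545518998), array([ 0.5222, -0.0557]))
(np.float64(108.4625545964019), np.int64(291), array([2.082 , 3.2781]))
```

Request:
{"method": "play_rows", "body": {
  "series": [
    [0,[0.11,0.095,0],[0,0,0]],
    [0,[-0.043,0.086,0],[0,0,-1]],
    [0,[-0.043,0.086,0],[0,0,-1]],
    [0,[-0.043,0.086,0],[0,0,-1]],
    [0,[-0.043,0.086,0],[0,0,-1]],
    [0,[-0.043,0.086,0],[0,0,-1]],
    [0,[-0.043,0.086,0],[0,0,-1]],
    [0,[-0.043,0.086,0],[0,0,-1]]
  ]
}}

```text
t: 25.78
tool_pos: [0.5039, -0.0821, 0.0562]
tool_rot: [-3.068, -0.669, -0.0]
contact_force: [1.0, 2.8, 0.2]
opening: -0.0002
grip_force: 1.2
```

Request:
{"method": "play_rows", "body": {
  "series": [
    [0,[-0.043,0.086,0],[0,0,-1]],
    [0,[-0.043,0.086,0],[0,0,-1]],
    [0,[-0.043,0.086,0],[0,0,-1]],
    [0,[-0.043,0.086,0],[0,0,-1]],
    [0,[-0.043,0.086,0],[0,0,-1]],
    [0,[-0.043,0.086,0],[0,0,-1]],
    [0,[-0.043,0.086,0],[0,0,-1]],
    [0,[-0.043,0.086,0],[0,0,-1]]
  ]
}}

```text
t: 26.78
tool_pos: [0.519, -0.1159, 0.0561]
tool_rot: [-2.247, -2.193, 0.004]
contact_force: [-3.0, -0.7, 2.0]
opening: -0.0001
grip_force: 1.9
```

Request:
{"method": "play_rows", "body": {
  "series": [
    [0,[-0.085,-0.05,0],[0,0,0]],
    [0,[0.065,-0.094,0],[0,0,1]],
    [0,[0.065,-0.094,0],[0,0,1]],
    [0,[0.065,-0.094,0],[0,0,1]],
    [0,[0.065,-0.094,0],[0,0,1]],
    [0,[0.065,-0.094,0],[0,0,1]],
    [0,[0.065,-0.094,0],[0,0,1]],
    [0,[0.065,-0.094,0],[0,0,1]]
  ]
}}

```text
t: 27.78
tool_pos: [0.4982, -0.0859, 0.0563]
tool_rot: [3.02, 0.863, 0.001]
contact_force: [0.1, -0.9, -0.6]
opening: 0.0002
grip_force: 0.0
```

Request:
{"method": "play_rows", "body": {
  "series": [
    [0,[0.065,-0.094,0],[0,0,1]],
    [0,[0.065,-0.094,0],[0,0,1]],
    [0,[0.065,-0.094,0],[0,0,1]],
    [0,[0.065,-0.094,0],[0,0,1]],
    [0,[0.065,-0.094,0],[0,0,1]],
    [0,[0.065,-0.094,0],[0,0,1]],
    [0,[0.065,-0.094,0],[0,0,1]],
    [0,[0.065,-0.094,0],[0,0,1]]
  ]
}}

```text
t: 28.78
tool_pos: [0.5204, -0.0486, 0.0563]
tool_rot: [-3.019, 0.869, -0.001]
contact_force: [-0.4, -1.4, 0.2]
opening: -0.0
grip_force: 0.0
```

```bash
python3 - <<'E'
from h import *
np.set_printoptions(precision=4,suppress=True)
print(start(C0,-58,V,-.001));print(mark())
E
```

```text
(array([0.1075, 0.1022, 0.    ]), np.float64(0.01258187580276736), array([ 0.5222, -0.0557]))
(np.float64(-142.93029570058718), np.int64(294), array([2.997 , 2.4606]))
```

At 577°. One more full cycle will bring it to about 685°.

Request:
{"method": "play_rows", "body": {
  "series": [
    [0,[0.11,0.1,0],[0,0,0]],
    [0,[-0.043,0.086,0],[0,0,-1]],
    [0,[-0.043,0.086,0],[0,0,-1]],
    [0,[-0.043,0.086,0],[0,0,-1]],
    [0,[-0.043,0.086,0],[0,0,-1]],
    [0,[-0.043,0.086,0],[0,0,-1]],
    [0,[-0.043,0.086,0],[0,0,-1]],
    [0,[-0.043,0.086,0],[0,0,-1]]
  ]
}}

```text
t: 29.82
tool_pos: [0.5039, -0.0822, 0.0562]
tool_rot: [-3.068, -0.669, -0.0]
contact_force: [0.1, 3.0, 0.3]
opening: 0.0001
grip_force: 1.1
```

Request:
{"method": "play_rows", "body": {
  "series": [
    [0,[-0.043,0.086,0],[0,0,-1]],
    [0,[-0.043,0.086,0],[0,0,-1]],
    [0,[-0.043,0.086,0],[0,0,-1]],
    [0,[-0.043,0.086,0],[0,0,-1]],
    [0,[-0.043,0.086,0],[0,0,-1]],
    [0,[-0.043,0.086,0],[0,0,-1]],
    [0,[-0.043,0.086,0],[0,0,-1]],
    [0,[-0.043,0.086,0],[0,0,-1]]
  ]
}}

```text
t: 30.82
tool_pos: [0.519, -0.1159, 0.0561]
tool_rot: [-2.247, -2.193, 0.003]
contact_force: [-3.4, -0.5, 2.2]
opening: 0.0001
grip_force: 1.8
```

Request:
{"method": "play_rows", "body": {
  "series": [
    [0,[-0.085,-0.05,0],[0,0,0]],
    [0,[0.065,-0.094,0],[0,0,1]],
    [0,[0.065,-0.094,0],[0,0,1]],
    [0,[0.065,-0.094,0],[0,0,1]],
    [0,[0.065,-0.094,0],[0,0,1]],
    [0,[0.065,-0.094,0],[0,0,1]],
    [0,[0.065,-0.094,0],[0,0,1]],
    [0,[0.065,-0.094,0],[0,0,1]]
  ]
}}

```text
t: 31.82
tool_pos: [0.4982, -0.0861, 0.0563]
tool_rot: [3.02, 0.863, 0.001]
contact_force: [0.3, -0.4, 0.1]
opening: 0.0
grip_force: 0.0
```

```bash
python3 - <<'E'
from h import *
np.set_printoptions(precision=4,suppress=True)
print(start(C0,6,V,-.001));print(mark())
E
```

```text
(array([0.085 , 0.0656, 0.0001]), np.float64(0.011343285618596004), array([ 0.5036, -0.0866]))
(np.float64(-33.98860945049982), np.int64(312), array([2.8823, 2.5767]))
```

Request:
{"method": "play_rows", "body": {
  "series": [
    [0,[0.09,0.07,0],[0,0,0]],
    [0,[-0.043,0.086,0],[0,0,-1]],
    [0,[-0.043,0.086,0],[0,0,-1]],
    [0,[-0.043,0.086,0],[0,0,-1]],
    [0,[-0.043,0.086,0],[0,0,-1]],
    [0,[0,0,0],[0,0,0]]
  ]
}}

```text
t: 32.62
tool_pos: [0.5095, -0.105, 0.056]
tool_rot: [-2.66, -1.67, 0.002]
contact_force: [-3.0, -0.5, 1.1]
opening: -0.0003
grip_force: 1.8
```

```bash
python3 - <<'E'
from h import *
print(mark())
E
```

```text
(np.float64(-3.6702167915542123), np.int64(298), array([3.28757744, 1.97567236]))
```

The mark is at the pointer (716°, within 4°). Backing off, rising and turning to square up with the fence.

Request:
{"method": "play_rows", "body": {
  "series": [
    [0,[-0.26,-0.15,0],[0,0,0]],
    [0,[0,0,-0.8],[0,0,0]],
    [0,[0,0,-1],[0,0,-1]],
    [0,[0,0,-1],[0,0,-1]],
    [0,[0.5,0,0],[0,0,-0.7]],
    [0,[0.5,0,0],[0,0,0]],
    [0,[0,0,0],[0,0,0]]
  ]
}}

```text
t: 33.55
tool_pos: [0.5034, -0.0626, 0.1965]
tool_rot: [2.298, 2.141, 0.001]
contact_force: [-0.3, -1.1, 0.4]
opening: 0.0002
grip_force: 0.0
```

```bash
python3 - <<'E'
from h import *
np.set_printoptions(precision=4,suppress=True)
print(mark("pics/w4.png"))
o=ctrl.get_obs();print(o["tool_pos"],o["tool_rot"])
im=cam("wrist");c=big(mask(im,(20,120,120),(32,255,255)));c=plane(im,c,.071)[:,:2]-C0
x=np.array([np.cos(YAW),np.sin(YAW)]);y=np.array([-x[1],x[0]]);print("fence gx",(c@x).min(),(c@x).max(),"gy",(c@y).min(),(c@y).max())
M=R.from_rotvec(o["tool_rot"]).as_matrix();print("yaw",np.rad2deg(np.arctan2(M[1,0],M[0,0])))
for gy in (.15,.16):print(M.T@(np.r_[C0+y*gy,.048]-o["tool_pos"])/.05)
E
```

```text
(np.float64(-3.4349476792925344), np.int64(75), array([3.2649, 2.1853]))
[ 0.5033 -0.0633  0.1963] [2.2986 2.1402 0.0002]
fence gx -0.054715902244855535 0.05492999483020581 gy 0.11191181523660391 0.1272129903372309
yaw 85.91318362295611
[2.5959 0.7202 2.966 ]
[2.7959 0.7206 2.9659]
```

View pics/w4.png

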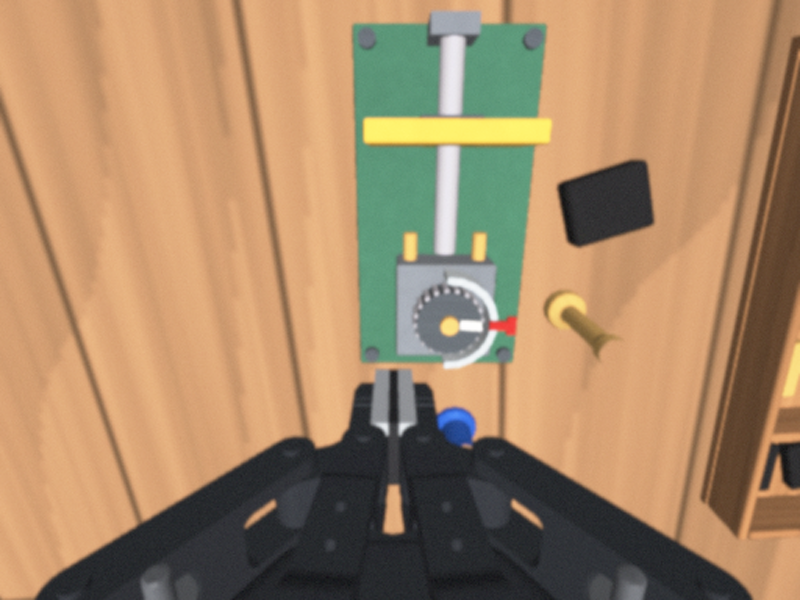

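The mark points at the red pointer ((470,326) to (510,326)). The fence's outer face is at gauge y ≈ 127 mm. Next I go behind it, above the rod.

Request:
{"method": "play_rows", "body": {
  "series": [
    [0,[0.65,0.18,0],[0,0,0]],
    [0,[0.65,0.18,0],[0,0,0]],
    [0,[0.65,0.18,0],[0,0,0]],
    [0,[0.65,0.18,0],[0,0,0]],
    [0,[0,0,0.9],[0,0,0]],
    [0,[0,0,0.9],[0,0,0]],
    [0,[0,0,0.8],[0,0,0]],
    [0,[0,0,0.33],[0,0,0]]
  ]
}}

```text
t: 34.65
tool_pos: [0.5469, 0.0629, 0.0468]
tool_rot: [-2.299, -2.137, 0.006]
contact_force: [0.1, -0.1, 0.5]
opening: 0.0002
grip_force: 0.0
```

Request:
{"method": "play_rows", "body": {
  "series": [
    [0,[-0.15,0,0],[0,0,0]],
    [0,[-0.15,0,0],[0,0,0]],
    [0,[-0.15,0,0],[0,0,0]],
    [0,[-0.15,0,0],[0,0,0]],
    [0,[-0.15,0,0],[0,0,0]]
  ]
}}

```text
t: 35.28
tool_pos: [0.5472, 0.026, 0.0512]
tool_rot: [2.298, 2.139, 0.003]
contact_force: [1.8, 2.9, 2.8]
opening: -0.0
grip_force: 1.7
```

Request:
{"method": "play_rows", "body": {
  "series": [
    [0,[-0.14,0,0],[0,0,0]],
    [0,[-0.14,0,0],[0,0,0]],
    [0,[-0.14,0,0],[0,0,0]]
  ]
}}

```text
t: 35.65
tool_pos: [0.5446, 0.005, 0.0498]
tool_rot: [2.3, 2.14, 0.0]
contact_force: [1.7, 3.2, 2.3]
opening: -0.0
grip_force: 1.7
```

Request:
{"method": "play_rows", "body": {
  "series": [
    [0,[-0.06,0,0],[0,0,0]],
    [0,[-0.06,0,0],[0,0,0]]
  ]
}}

```text
t: 35.9
tool_pos: [0.5441, -0.0007, 0.0497]
tool_rot: [-2.3, -2.14, 0.0]
contact_force: [1.0, 3.1, 2.2]
opening: -0.0001
grip_force: 1.6
```

Request:
{"method": "play_rows", "body": {
  "series": [
    [0,[-0.06,0,0],[0,0,0]],
    [0,[-0.06,0,0],[0,0,0]]
  ]
}}

```text
t: 36.15
tool_pos: [0.5437, -0.0066, 0.0497]
tool_rot: [-2.299, -2.14, 0.0]
contact_force: [1.7, 2.7, 1.7]
opening: 0.0001
grip_force: 1.6
```

Request:
{"method": "play_rows", "body": {
  "series": [
    [0,[-0.04,0,0],[0,0,0]],
    [0,[-0.04,0,0],[0,0,0]]
  ]
}}

```text
t: 36.4
tool_pos: [0.5436, -0.0081, 0.0498]
tool_rot: [-2.298, -2.136, -0.007]
contact_force: [3.8, 16.3, 0.7]
opening: 0.0002
grip_force: 8.0
```

Force rose to 16 N, so the fence is on the stop. Brief hold, then retract and check.

Request:
{"method": "play_rows", "body": {
  "series": [
    [0,[-0.02,0,0],[0,0,0]],
    [0,[0,0,0],[0,0,0]],
    [0,[0.2,0,0],[0,0,0]],
    [0,[0.4,0,-0.3],[0,0,0]],
    [0,[0,0,-1],[0,0,0]],
    [0,[0,0,-1],[0,0,0]],
    [0,[-0.6,0,-1],[0,0,0]],
    [0,[-0.6,0,0],[0,0,0]]
  ]
}}

```text
t: 37.4
tool_pos: [0.544, -0.042, 0.2222]
tool_rot: [2.291, 2.135, 0.009]
contact_force: [-0.8, -0.6, -0.1]
opening: -0.0001
grip_force: 0.0
```

Request:
{"method": "play_rows", "body": {
  "series": [
    [0,[-0.6,0,0],[0,0,0]],
    [0,[-0.6,0,0],[0,0,0]],
    [0,[0,0,0],[0,0,0]]
  ]
}}

```text
t: 37.78
tool_pos: [0.5368, -0.1023, 0.2156]
tool_rot: [2.302, 2.137, -0.001]
contact_force: [0.8, -1.0, 1.0]
opening: -0.0001
grip_force: 0.0
```

```bash
python3 - <<'E'
from h import *
print(mark("pics/w5.png"),ctrl.get_obs()["contact_force"])
E
```

```text
(np.float64(-3.672032139138468), np.int64(73), array([3.27579303, 2.12460194])) [-0.425085   -0.08261783 -0.03964666]
```

View pics/w5.png

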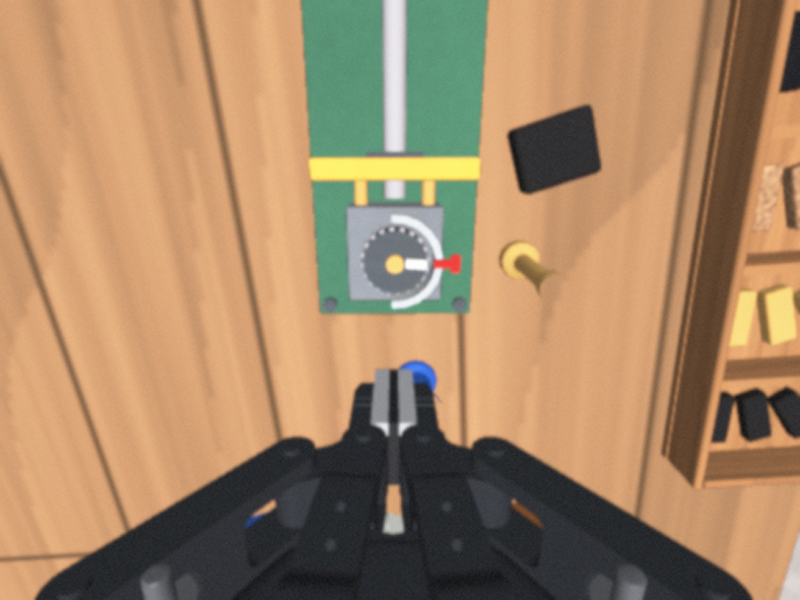

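The fence at (395,168) rests against both brass pins. The mark at (415,264) is in line with the pointer at (445,264), and the arm is clear.

```bash
python3 -c "
from station import ctrl
print(ctrl.finish_job())"
```

```text
the job is handed in; nothing more can be done
None
```

I handed the job in with the collar's mark at the red pointer two full turns past the first meeting (about 716° of 720°), the fence pushed home against both brass pins, and no bystander touched as far as the pictures and forces show; the hand-in gave no verdict.

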